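# Fit the drill chuck to its arbor

## Task

Take the steel arbor out of the tool rack and press its taper firmly but gently into the socket on top of the drill chuck, so that friction alone holds the two together. Then, holding only the arbor and never the chuck, lift the pair out and set it down gently, upright and fully home in the hole of the other, empty wooden block, and let go. Do not press harder than about 25 N, and leave everything else on the bench alone.

Things in the scene. Friction and masses are not known exactly. Their poses are not given: they have to be found in the camera images.
- arbor: Plain steel chuck arbor, 150 g, upright in one of the rack's holes (which one varies). From the bottom: taper 42 mm long (16 mm across at the rounded tip, 24 mm at the top, half angle 5 degrees), collar 34 mm across, 6 mm thick, and a round shank 16 mm across, 55 mm long: hold it there. Origin: tip of the taper; z up the axis: collar at 42 to 48 mm, shank at 48 to 103 mm.
- arbor_collar (a point): Centre of the underside of the arbor's collar, 42 mm above the arbor's origin; axes as the arbor's. In the rack the collar's underside rests on the rack's top, 50 mm above the table; the arbor lifts straight out.
- chuck: Steel drill chuck, loose, 600 to 800 g, 78 mm tall, 48 mm across at the sleeve (38 to 58 mm up), 44 mm below it, nose 24 mm across at the bottom. It stands nose down in the start block's hole with 2 mm play around, its socket facing up. Origin: centre of the nose's underside; z up its axis. Do not hold it: the fingers must not touch it.
- chuck_mouth (a point): Centre of the chuck's flat top face, 78 mm above its origin: mouth of the socket, 22 mm across, lead-in to 26 mm, same taper as the arbor. The arbor goes in freely until its collar is about 9 to 10 mm above the face, then wedges stiffly (some 7 N per mm), and a gap always stays: go by the force. Pressed with under about 12 N the chuck drops off when lifted; 15 to 18 N is right.
- start_block: Fixed wooden bench block, 90 x 90 x 40 mm, with a round hole 49 mm across and 26 mm deep (floor 14 mm above the table) in the middle of its top; the chuck stands in it at the start. Origin: centre of its underside; x and y along its sides, z up.
- park_block: The other fixed wooden bench block, the same in every size (90 x 90 x 40 mm, hole 49 mm across and 26 mm deep), its hole empty at the start. Origin: centre of its underside. A chuck that is home in it has its nose on the hole's floor, 14 mm above the table.
- park_block_hole (a point): Centre of the mouth of the park block's hole, level with the block's top, 40 mm above the table.
- rack: Fixed dark wooden tool rack, 60 mm (x) by 200 mm (y) by 50 mm tall, with three through holes 25 mm across in a row along its y, at -70, 0 and 70 mm. Origin: centre of its underside. Arbor, countersink and punch stand in it in any order.
- countersink: Another tool in the rack: dark collar 34 mm across, and on it a fat steel head 29 mm across and 28 mm tall that ends in a cone. Origin: bottom of its stem, 42 mm below the collar's underside. Not needed: leave it in its hole (2 cm at most).
- punch: Another tool in the rack: dark collar 34 mm across with a thin steel pin 9 mm across and 50 mm tall on it. Origin: bottom of its stem, 42 mm below the collar's underside. Not needed: leave it in its hole (2 cm at most).
- chuck_key: T-shaped chuck key, dark steel, 85 mm long with a 70 mm cross bar, 22 mm tall. It lies loose on the table and is not needed: leave it where it is (3 cm at most).
- oil_bottle: White plastic oil bottle, 52 mm across, 130 mm tall, upright. It stands loose on the table and is not needed: leave it where it is (3 cm at most).
- tape_measure: Black tape measure, 65 x 35 x 60 mm. It lies loose on the table and is not needed: leave it where it is (3 cm at most).
- wrench: Steel wrench, lying flat. It lies loose on the table and is not needed: leave it where it is (3 cm at most).
- screwdriver: Screwdriver, lying flat. It lies loose on the table and is not needed: leave it where it is (3 cm at most).
There are look-alikes about, which are no part of the job. What is shaped like the chuck but green is not meant.

How it is judged:
By the outcome, as a careful person would: the job done as asked, in the order asked, and still so for the second after the job is handed in, with the robot touching nothing.
It also fails if it takes over 59 s, if anything falls off the work surface, if the arm or the gripper's body presses on something with over 40 N, if the wrist force passes 120 N, or if a joint passes its speed limit or range.

## Robot

A 6-joint arm with a two-finger parallel gripper is mounted at the origin on the work surface. World frame = base frame: x ahead of the robot, y to its left, z up, the work surface at z = 0. Lengths are in m, angles in degrees, forces in N, time in s.
With the tool pointing down it reaches from about 0.375 to 0.9 m from the base axis. Payload 3.1 kg.
Tool frame: the origin (TCP) lies on the centre line of the jaws, within the pads' length; the fingertips stand 25 mm ahead of it and the grasp point (between the pads) lies 6 mm ahead of it; z points along the fingers, y is the line along which they close (so a half turn about z gives the same grasp; the last joint's range is limited). The gripper opens to 87 mm and grips with 3 to 60 N. Pads are 19 mm wide; open, the fingers measure 117 mm over their backs; the gripper's body (75 mm by 190 mm) begins 51 mm behind the grasp point.
Start: joints at [-75.602, 30.224, 82.088, -0, 67.689, -10.227], TCP at [0.26, -0.568, 0.213] pointing down, gripper open.
Joint ranges: [-176.69, 176.69], [-43.24, 126.21], [12.49, 139.97], [-82, 262], [0, 151.66], [-163.58, 163.58]. Speed limits (degrees/s): [159.86, 159.86, 180, 180, 180, 180].

## Interface

Orientations are given as a 3x3 rotation matrix whose columns are the frame's x, y, z axes.
In Python, from rig import * gives the robot as it stands.
- The arm moves only by the tool step_arm, never from a script. Its argument "steps" is a list of rows, each a list of 7 numbers: the shift along the tool's x, y, z normalised to -1 to 1, where 1 is 0.3 m, then the turn, a rotation vector about the tool's x, y, z normalised to -1 to 1, where 1 is 45 degrees, then the gripper's target within -1 to 1 (shut at 1, half-way at 0, fully open at -1). A call has 1 to 8 rows; each row is the pose to reach, as a shift and turn from the pose commanded when the call began, along the tool's axes at that moment; what a row does not reach only later rows make up. A row lasts 1/12 s, in which the tool goes at most 41.7 mm and 7.16 degrees, less where a joint would pass 70% of its speed; a pose out of reach is approached as far as the arm can. A call with a number of a shift or a turn outside -1 to 1 is refused whole. A call with a gripper value outside its range is refused whole. The fingers move at their own pace and stop on an object; the grip force is fixed at half the most. Time passes only in rows, so rows that repeat a pose let the fingers close. It gives the time, the measured TCP pose, the force, the opening and the grip force at its end, in the units of the state.
- read_state(): the state, without advancing time (a new reading comes with each control period).
- capture(name): name is "side" or "top" or "wrist"; returns a dict with "image" (384x512x3 uint8, red, green, blue), "vertical_fov" (degrees; the focal length in pixels is half the picture's height over the tangent of half this angle, whatever the lens; pixels are square), "cx", "cy" (the principal point, pixels), "world_from_camera" (4x4, takes a point from camera to world coordinates); the wrist camera has in their place "T_tool_cam" (4x4, takes a point from camera to tool coordinates, whose origin is the TCP and whose axes are the flange's). Camera axes: x right, y down, z forward; pixel columns grow to the right and rows downward; lengths in m; the calibration is good to about 2 mm. The wrist camera is an equidistant fisheye: a pixel r from the principal point sees the ray r / f radians off the axis. A picture is of the moment at which its call begins: read the wrist's pose just before it. There is no depth.
- hand_in(): hands the job in; it is judged then, once.
The state is a dict: "time_s": time; "joint_positions": joint angles; "qvel": joint speeds; "tau": joint torques, N m; "position": TCP position; "tcp_rot": TCP orientation; "force": force on the tool from outside, world axes, zero at the start; "moment": the same for the moment, N m; "opening": opening from 0.0 (shut) to 1.0 (fully open); "grasp_force": force on a finger pad.
Only numpy, scipy, OpenCV 4.12 (cv2) and the standard library are available. Lean on these libraries where they do the work, as an engineer would, in place of code of your own. Each camera call takes 0.05 s, during which the arm holds its last target. There are 200 camera calls.

## Working session

There is one attempt and no reset: what is moved stays moved. The work goes in short steps, Python scripts to look and compute and a tool call to move; the robot and the scene stay as the last step left them, time stands still between calls to the robot, and variables do not carry over. Pictures are saved under pics/ and viewed, at most 10 in all, crops included, and the job is handed in when it is done.

Besides the shell and the picture viewer there is one more tool, called after ">>>" in YAML: its name, and indented under it one key for each argument. step_arm: Moves the arm, as the interface text tells. Scaled input: -1 to 1 covers 0.3 m each way for a shift and 45 degrees each way for a turn. Its arguments: {"type":"object","properties":{"steps":{"type":"array"}},"required":["steps"]}

```bash
mkdir -p pics
cat > h.py <<'E'
from rig import *
import numpy as np, cv2
def snap(n):
    c=capture(n); return c
def save(img,f): cv2.imwrite('pics/'+f,cv2.cvtColor(img,cv2.COLOR_RGB2BGR))
def ray(c,u,v,s=None):
    h=c['image'].shape[0]; f=h/2/np.tan(np.radians(c['vertical_fov'])/2)
    a=(u-c['cx'])/f; b=(v-c['cy'])/f
    if 'T_tool_cam' in c:
        r=np.hypot(a,b); d=np.array([a/r*np.sin(r),b/r*np.sin(r),np.cos(r)]) if r>0 else np.array([0,0,1.])
        W=np.eye(4); W[:3,:3]=np.array(s['tcp_rot']).reshape(3,3); W[:3,3]=s['position']; T=W@np.array(c['T_tool_cam'])
    else: d=np.array([a,b,1.]); T=np.array(c['world_from_camera'])
    return T[:3,3],T[:3,:3]@d
def onz(c,u,v,z,s=None):
    o,d=ray(c,u,v,s); return o+d*(z-o[2])/d[2]
E
python3 - <<'E'
from h import *
s=read_state(); print(s['position'],s['tcp_rot'],s['opening'],s['force'])
t=snap('top');si=snap('side')
save(t['image'],'top0.png');save(si['image'],'side0.png')
print(t['vertical_fov'],np.round(t['world_from_camera'],3),np.round(si['world_from_camera'],3))
E
```

```text
[ 0.26025245 -0.56739561  0.21175531] [[ 9.09058400e-01  4.16668356e-01 -5.53639597e-04]
 [ 4.16668537e-01 -9.09055931e-01  2.15520324e-03]
 [ 3.94715634e-04 -2.18988981e-03 -9.99997524e-01]] 0.9999067547299119 [ 0.41204197  0.62383703 -0.3150928 ]
48.935225468749024 [[-0.005 -0.986  0.164  0.443]
 [-1.     0.009  0.022 -0.012]
 [-0.023 -0.164 -0.986  0.942]
 [ 0.     0.     0.     1.   ]] [[-0.998 -0.053  0.037  0.541]
 [-0.065  0.79  -0.609  0.528]
 [ 0.003 -0.611 -0.792  0.729]
 [ 0.     0.     0.     1.   ]]
```

View pics/top0.png

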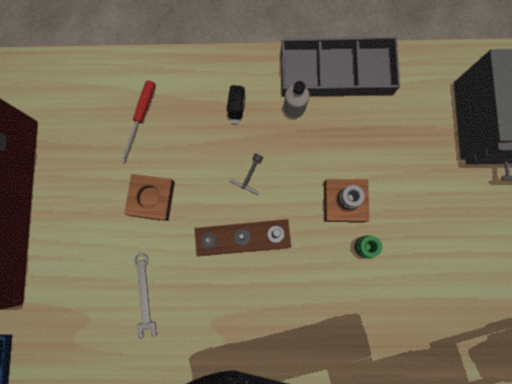

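View pics/side0.png

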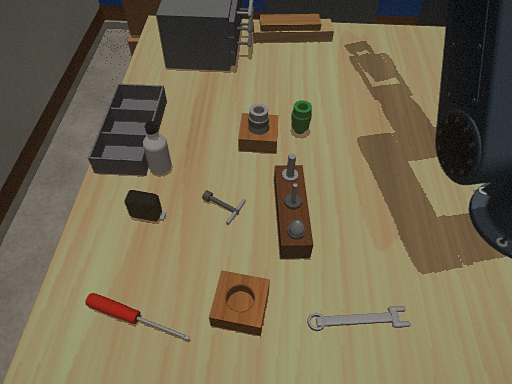

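Candidates for the arbor: top (276,233) has a light collar and a thick shank, (243,237) a thin pin on a dark collar (punch), and (208,240) a fat dark head (countersink). The grey chuck is at top (351,198) in a block; the green look-alike is at (369,247). The empty block is at (149,197). I choose (276,233) for the arbor and will check it in a close crop.

Run:
```python
from h import *
t=snap('top');si=snap('side')
a=cv2.resize(t['image'][165:260,190:385],None,fx=4,fy=4,interpolation=cv2.INTER_CUBIC)
b=cv2.resize(si['image'][90:180,230:330],None,fx=4,fy=4,interpolation=cv2.INTER_CUBIC)
print(a.shape,b.shape)
im=np.zeros((380+0,780,3),np.uint8); im[:]=a; save(im,'cropt.png')
c=cv2.resize(si['image'][95:335,205:320],None,fx=2.4,fy=2.4,interpolation=cv2.INTER_CUBIC); save(c,'crops.png')
for n,u,v,z in [('arbor collar',276,234,.056),('chuck top',351,197,.092),('park',149,197,.04),('start',347,201,.04),('green',369,247,.07)]:
    print(n,onz(t,u,v,z).round(4))
for n,u,v,z in [('shank top',291.5,155,.111),('collar',290.5,174,.056),('chuck',258.5,109,.092),('park',240,297,.04)]:
    print(n,onz(si,u,v,z).round(4))
# block masks
hsv=cv2.cvtColor(t['image'],cv2.COLOR_RGB2HSV)
for (x0,y0,x1,y1) in [(115,165,185,230),(318,170,378,230),(185,210,300,265)]:
    sub=hsv[y0:y1,x0:x1]; m=((sub[...,2]<150)&(sub[...,1]>110)).astype(np.uint8)*255
    cs,_=cv2.findContours(m,0,1); k=max(cs,key=cv2.contourArea); r=cv2.minAreaRect(k)
    print(r[0][0]+x0,r[0][1]+y0,r[1:], (cv2.boxPoints(r)+[x0,y0]).round(1).tolist())
```

```text
(380, 780, 3) (360, 400, 3)
arbor collar [ 0.4858 -0.0503  0.056 ]
chuck top [ 0.5574 -0.2013  0.092 ]
park [0.5681 0.2229 0.04  ]
start [ 0.5558 -0.204   0.04  ]
green [ 0.4576 -0.238   0.07  ]
shank top [ 0.4902 -0.0511  0.111 ]
collar [ 0.4876 -0.048   0.056 ]
chuck [ 0.5638 -0.2061  0.092 ]
park [0.5731 0.2257 0.04  ]
148.77026748657227 196.87837982177734 ((43.894527435302734, 42.25054168701172), 9.462322235107422) [[123.6, 214.1], [130.6, 172.4], [173.9, 179.6], [166.9, 221.3]]
346.0 200.0 ((42.0, 44.0), 90.0) [[324.0, 179.0], [368.0, 179.0], [368.0, 221.0], [324.0, 221.0]]
242.29208755493164 237.42078971862793 ((28.358558654785156, 93.83200073242188), 84.2894058227539) [[194.2, 228.0], [287.6, 218.6], [290.4, 246.9], [197.0, 256.2]]
```

View pics/cropt.png

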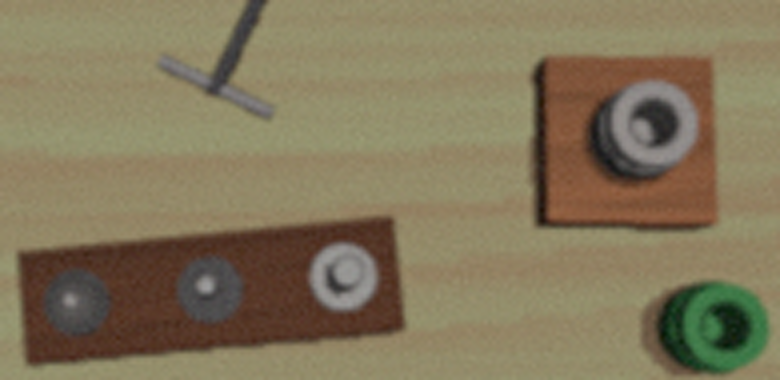

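The crop confirms the choice: the tool at crop (344,277) has a light collar and a 16 mm shank. The chuck mouth is at crop (653,126). Moving above the arbor now.

>>> step_arm:
  steps:
    - [0.7,-0.63,0,0,0,-0.73,-1]
    - [0.7,-0.63,0,0,0,-0.73,-1]
    - [0.7,-0.63,0,0,0,-0.73,-1]
    - [0.7,-0.63,0,0,0,-0.73,-1]
    - [0.7,-0.63,0,0,0,-0.73,-1]
    - [0.7,-0.63,0,0,0,-0.73,-1]
    - [0.7,-0.63,0,0,0,-0.73,-1]
    - [0.7,-0.63,0,0,0,-0.73,-1]

```text
time_s: 0.87
position: [0.373, -0.302, 0.2124]
tcp_rot: [[0.533, 0.846, -0.001], [0.846, -0.533, 0.005], [0.004, -0.004, -1.0]]
force: [-0.7, -0.3, 0.1]
opening: 0.996
grasp_force: 0.0
```

>>> step_arm:
  steps:
    - [0.916,-0.128,0,0,0,-0.715,-1]
    - [0.916,-0.128,0,0,0,-0.715,-1]
    - [0.916,-0.128,0,0,0,-0.715,-1]
    - [0.916,-0.128,0,0,0,-0.715,-1]
    - [0.916,-0.128,0,0,0,-0.715,-1]
    - [0.916,-0.128,0,0,0,-0.715,-1]
    - [0.916,-0.128,0,0,0,-0.715,-1]
    - [0.916,-0.128,0,0,0,-0.715,-1]

```text
time_s: 1.53
position: [0.4897, -0.0527, 0.2128]
tcp_rot: [[0.001, 1.0, 0.002], [1.0, -0.001, 0.001], [0.001, 0.002, -1.0]]
force: [-0.1, -0.6, -0.6]
opening: 0.995
grasp_force: 0.0
```

Run:
```python
from h import *
s=read_state(); print(s['position'],np.round(s['tcp_rot'],4),s['force'])
w=snap('wrist'); save(w['image'],'w1.png'); print(w['vertical_fov'],np.round(w['T_tool_cam'],3))
```

```text
[ 0.48974474 -0.05268927  0.21284491] [[ 9.0e-04  1.0e+00  1.7e-03]
 [ 1.0e+00 -9.0e-04  1.3e-03]
 [ 1.3e-03  1.7e-03 -1.0e+00]] [-0.14002934 -0.6144335  -0.60198105]
65.70646984690485 [[ 0.    -0.962 -0.274  0.076]
 [ 1.     0.     0.001 -0.   ]
 [-0.001 -0.274  0.962 -0.171]
 [ 0.     0.     0.     1.   ]]
```

View pics/w1.png

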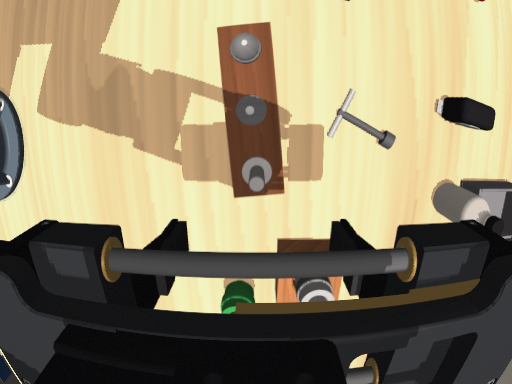

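Wrist view: the arbor's collar is at about (257,171) and its shank top at (257,184), nearly between the fingers. The punch is at (251,110) and the countersink at (245,46).

Run:
```python
from h import *
s=read_state(); w=snap('wrist'); im=w['image']
hsv=cv2.cvtColor(im,cv2.COLOR_RGB2HSV)
m=((hsv[...,1]<70)&(hsv[...,2]>70)).astype(np.uint8)
sub=m[150:205,235:285]
n,l,st,ce=cv2.connectedComponentsWithStats(sub); k=1+np.argmax(st[1:,4]); mm=l==k
for r in range(0,55):
    c=np.flatnonzero(mm[r]); 
    if len(c): print(150+r,235+c[0],235+c[-1],end=' | ')
print()
# collar upper edge-based: far edge row (y+17mm) at z .056 ; shank-top center
for n,u,v,z in [('collar',256.7,171,.056),('shanktop',257,184,.111)]: print(n,onz(w,u,v,z,s).round(4))
# predicted pixels
def proj(p):
    W=np.eye(4);W[:3,:3]=s['tcp_rot'];W[:3,3]=s['position'];q=np.linalg.inv(W@np.array(w['T_tool_cam']))@np.r_[p,1]
    f=192/np.tan(np.radians(w['vertical_fov'])/2);r=np.hypot(q[0],q[1]);t=np.arctan2(r,q[2]);return np.array([w['cx'],w['cy']])+f*t*q[:2]/r
x,y=.4875,-.049
for dx,dy,z in [(-.017,0,.056),(.017,0,.056),(0,.017,.056),(0,-.008,.111),(-.008,0,.111),(.008,0,.111)]: print((dx,dy,z),proj([x+dx,y+dy,z]).round(1))
```

```text
154 256 259 | 155 252 263 | 156 250 265 | 157 249 266 | 158 247 267 | 159 247 268 | 160 246 269 | 161 245 270 | 162 245 270 | 163 244 271 | 164 244 271 | 165 244 272 | 166 243 272 | 167 243 272 | 168 243 272 | 169 243 272 | 170 243 272 | 171 243 272 | 172 243 272 | 173 243 272 | 174 244 271 | 175 244 271 | 176 244 270 | 177 245 270 | 178 246 269 | 179 246 268 | 180 247 267 | 181 249 266 | 182 250 265 | 183 250 265 | 184 250 265 | 185 251 264 | 186 251 263 | 187 252 262 | 188 254 261 | 189 256 258 | 
collar [ 0.4868 -0.0501  0.056 ]
shanktop [ 0.4874 -0.0508  0.111 ]
(-0.017, 0, 0.056) [242.3 170.1]
(0.017, 0, 0.056) [272.4 170.1]
(0, 0.017, 0.056) [257.3 155.2]
(0, -0.008, 0.111) [257.2 190.3]
(-0.008, 0, 0.111) [248.7 182.2]
(0.008, 0, 0.111) [265.6 182.2]
```

>>> step_arm:
  steps:
    - [0.0163,-0.0068,0,0,0,0,-1]
    - [0.0163,-0.0068,0.12,0,0,0,-1]
    - [0.0163,-0.0068,0.24,0,0,0,-1]
    - [0.0163,-0.0068,0.32,0,0,0,-1]
    - [0.0163,-0.0068,0.38,0,0,0,-1]
    - [0.0163,-0.0068,0.405,0,0,0,-1]
    - [0.0163,-0.0068,0.405,0,0,0,-1]
    - [0.0163,-0.0068,0.405,0,0,0,-1]

```text
time_s: 2.3
position: [0.486, -0.0526, 0.0915]
tcp_rot: [[0.008, 1.0, 0.0], [1.0, -0.008, -0.0], [-0.0, 0.0, -1.0]]
force: [0.5, 0.1, 1.0]
opening: 0.999
grasp_force: 0.0
```

>>> step_arm:
  steps:
    - [0,0,0,0,0,0,0.9]
    - [0,0,0,0,0,0,0.9]
    - [0,0,0,0,0,0,0.9]
    - [0,0,0,0,0,0,0.9]
    - [0,0,0,0,0,0,0.9]
    - [0,0,0,0,0,0,0.9]
    - [0,0,0,0,0,0,0.9]
    - [0,0,0,0,0,0,0.9]

```text
time_s: 2.97
position: [0.486, -0.0515, 0.0913]
tcp_rot: [[0.006, 1.0, 0.0], [1.0, -0.006, -0.0], [-0.0, 0.0, -1.0]]
force: [-0.2, 0.4, -1.2]
opening: 0.475
grasp_force: 0.0
```

>>> step_arm:
  steps:
    - [0,0,0,0,0,0,1]
    - [0,0,0,0,0,0,1]
    - [0,0,0,0,0,0,1]
    - [0,0,0,0,0,0,1]

```text
time_s: 3.3
position: [0.4862, -0.0516, 0.0913]
tcp_rot: [[0.006, 1.0, 0.001], [1.0, -0.006, -0.0], [-0.0, 0.001, -1.0]]
force: [2.2, -0.4, -1.2]
opening: 0.174
grasp_force: 23.7
```

```bash
cat >> h.py <<'E'
def proj(w,s,p):
    W=np.eye(4);W[:3,:3]=s['tcp_rot'];W[:3,3]=s['position'];q=np.linalg.inv(W@np.array(w['T_tool_cam']))@np.r_[p,1]
    f=192/np.tan(np.radians(w['vertical_fov'])/2);r=np.hypot(q[0],q[1]);t=np.arctan2(r,q[2]);return np.array([w['cx'],w['cy']])+f*t*q[:2]/r
E
python3 - <<'E'
from h import *
s=read_state(); w=snap('wrist'); save(cv2.resize(w['image'][120:320,150:370],None,fx=3,fy=3),'w2.png')
print(s['position'],s['force'],s['opening'],s['joint_positions'])
for p in [(.4875,-.0478,.111),(.4875,-.0558,.111),(.4875,-.0308,.056),(.4705,-.0478,.056),(.5045,-.0478,.056)]: print(p,((proj(w,s,p)-[150,120])*3).round(0))
E
```

```text
[ 0.48622855 -0.05163651  0.09125546] [ 2.23313731 -0.39747916 -1.1534982 ] 0.17400676923770972 [-1.91857357e+01  3.12441664e+01  1.07730948e+02  5.95933753e-03
  4.09926116e+01 -1.88337814e+01]
(0.4875, -0.0478, 0.111) [333. 358.]
(0.4875, -0.0558, 0.111) [333. 396.]
(0.4875, -0.0308, 0.056) [331. 195.]
(0.4705, -0.0478, 0.056) [262. 262.]
(0.5045, -0.0478, 0.056) [400. 261.]
```

View pics/w2.png

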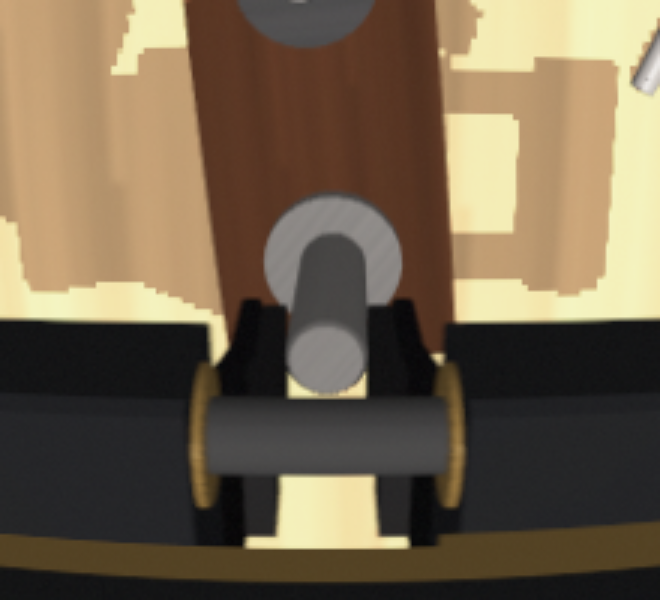

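The arbor is gripped, but its axis sits about 4 mm off the pad centre (shank top at crop (327,358), as predicted). I'll re-grip it centred.

>>> step_arm:
  steps:
    - [0,0,0,0,0,0,0.2]
    - [0,0,0,0,0,0,0.2]
    - [0,0,0,0,0,0,0.2]
    - [0.013,0.004,0,0,0,0,0.2]
    - [0.013,0.004,0,0,0,0,0.2]
    - [0.013,0.004,0,0,0,0,0.2]
    - [0.013,0.004,0,0,0,0,0.2]
    - [0.013,0.004,0,0,0,0,0.2]

```text
time_s: 4.02
position: [0.4871, -0.0476, 0.0913]
tcp_rot: [[0.006, 1.0, -0.0], [1.0, -0.006, -0.0], [-0.0, -0.0, -1.0]]
force: [-0.2, -0.7, -0.5]
opening: 0.394
grasp_force: 0.0
```

Centred now. Close, then lift.

>>> step_arm:
  steps:
    - [0,0,0,0,0,0,1]
    - [0,0,0,0,0,0,1]
    - [0,0,0,0,0,0,1]
    - [0,0,0,0,0,0,1]
    - [0,0,0,0,0,0,1]
    - [0,0,0,0,0,0,1]
    - [0,0,0,0,0,0,1]

```text
time_s: 4.6
position: [0.4873, -0.0477, 0.0912]
tcp_rot: [[0.006, 1.0, 0.0], [1.0, -0.006, -0.0], [-0.0, 0.0, -1.0]]
force: [-0.4, 0.1, -0.8]
opening: 0.169
grasp_force: 30.0
```

>>> step_arm:
  steps:
    - [0,0,-0.05,0,0,0,1]
    - [0,0,-0.1,0,0,0,1]
    - [0,0,-0.2,0,0,0,1]
    - [0,0,-0.3,0,0,0,1]
    - [0,0,-0.4,0,0,0,1]
    - [0,0,-0.433,0,0,0,1]
    - [0,0,-0.433,0,0,0,1]
    - [0,0,-0.433,0,0,0,1]

```text
time_s: 5.27
position: [0.4868, -0.0475, 0.2212]
tcp_rot: [[0.006, 1.0, 0.0], [1.0, -0.006, -0.0], [-0.0, 0.0, -1.0]]
force: [-0.7, 0.1, -2.0]
opening: 0.165
grasp_force: 30.0
```

>>> step_arm:
  steps:
    - [-0.13,0.05,0,0,0,0,1]
    - [-0.27,0.1,0,0,0,0,1]
    - [-0.4,0.14,0,0,0,0,1]
    - [-0.53,0.19,0,0,0,0,1]
    - [-0.64,0.23,0,0,0,0,1]
    - [-0.71,0.25,0,0,0,0,1]
    - [-0.727,0.25,0,0,0,0,1]
    - [-0.727,0.25,0,0,0,0,1]

```text
time_s: 5.93
position: [0.5596, -0.2673, 0.2182]
tcp_rot: [[0.009, 1.0, -0.004], [1.0, -0.009, 0.003], [0.003, -0.004, -1.0]]
force: [0.2, 0.8, -1.8]
opening: 0.167
grasp_force: 30.0
```

Run:
```python
from h import *
s=read_state(); w=snap('wrist'); save(cv2.resize(w['image'][40:290,120:400],None,fx=2.4,fy=2.4),'w3.png')
print(s['position'],np.round(s['tcp_rot'],4),s['force'],w['cx'],w['cy'])
for p in [(.561,-.206,.092),(.537,-.206,.092),(.585,-.206,.072),(.561,-.182,.072)]: print(p,((proj(w,s,p)-[120,40])*2.4).round(0))
```

```text
[ 0.55959434 -0.2673216   0.21822201] [[ 0.0087  1.     -0.0041]
 [ 1.     -0.0087  0.0028]
 [ 0.0027 -0.0041 -1.    ]] [ 0.21365468  0.78705887 -1.78210963] 258.61076873715933 190.03091122405132
(0.561, -0.206, 0.092) [336. 198.]
(0.537, -0.206, 0.092) [278. 199.]
(0.585, -0.206, 0.072) [390. 196.]
(0.561, -0.182, 0.072) [336. 142.]
```

View pics/w3.png

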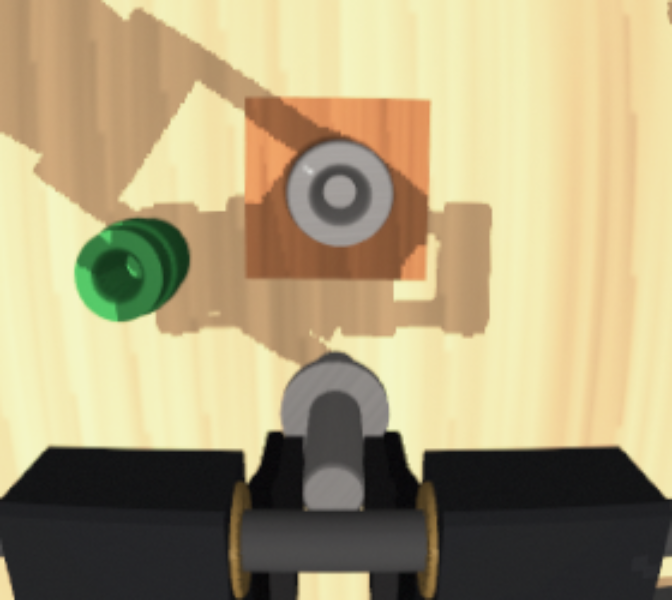

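The wrist view shows the chuck mouth at crop (340,192), centred in the start block, and the held arbor's collar at (335,410) with its shank top at (334,488). The green look-alike is at (130,270).

```bash
cat > mouth.py <<'E'
from h import *
s=read_state(); w=snap('wrist'); im=w['image']; W=cv2.resize(im,None,fx=4,fy=4,interpolation=cv2.INTER_CUBIC)
g=cv2.cvtColor(W,cv2.COLOR_RGB2GRAY)
def at(u,v): return (u+.5)/4-.5,(v+.5)/4-.5
U,V=proj(w,s,[.561,-.206,.092])
x0,y0=int(4*U-140),int(4*V-140); sub=g[y0:y0+280,x0:x0+280]
hs=cv2.cvtColor(W,cv2.COLOR_RGB2HSV)[y0:y0+280,x0:x0+280]
m=((hs[...,1]<60)&(sub>120)).astype(np.uint8)
cs,hi=cv2.findContours(m,cv2.RETR_CCOMP,cv2.CHAIN_APPROX_NONE)
for k,h in zip(cs,hi[0]):
    if cv2.contourArea(k)>2000:
        e=cv2.fitEllipse(k); u,v=at(e[0][0]+x0,e[0][1]+y0)
        print('hole' if h[3]>=0 else 'outer',np.round([u,v,*np.array(e[1])/4],2),onz(w,u,v,.092,s).round(4),onz(w,u,v,.072,s).round(4))
print('tcp',s['position'],np.array(s['tcp_rot'])[:,2])
# held arbor: low-saturation rows
h=cv2.cvtColor(im,cv2.COLOR_RGB2HSV); mm=(h[...,1]<70)&(h[...,2]>100)
for r in list(range(186,262,4)): 
    c=np.flatnonzero(mm[r,225:295]); print(r,(225+c[0],225+c[-1]) if len(c) else '-',end=' ')
R=np.array(s['tcp_rot']); P=np.array(s['position'])
for d in [(-.017,0,.035),(.017,0,.035),(0,.017,.035),(-.008,0,-.02),(.008,0,-.02),(0,-.008,-.02)]:
    p=P+R@[d[1],d[0],d[2]]; print(d,proj(w,s,p).round(1))
E
python3 mouth.py
```

```text
outer [261.61 121.3   13.18  13.29] [ 0.5621 -0.2029  0.092 ] [ 0.5622 -0.2038  0.072 ]
outer [261.74 122.53  42.88  43.21] [ 0.5622 -0.2042  0.092 ] [ 0.5623 -0.2051  0.072 ]
hole [261.8  122.88  25.61  26.06] [ 0.5623 -0.2045  0.092 ] [ 0.5624 -0.2055  0.072 ]
tcp [ 0.55923405 -0.26548269  0.218552  ] [-0.00447634  0.00383498 -0.99998263]
186 (np.int64(227), np.int64(294)) 190 (np.int64(227), np.int64(294)) 194 (np.int64(227), np.int64(294)) 198 (np.int64(227), np.int64(294)) 202 (np.int64(227), np.int64(294)) 206 (np.int64(227), np.int64(294)) 210 (np.int64(228), np.int64(294)) 214 (np.int64(228), np.int64(294)) 218 (np.int64(228), np.int64(294)) 222 (np.int64(228), np.int64(294)) 226 (np.int64(228), np.int64(294)) 230 (np.int64(290), np.int64(294)) 234 (np.int64(256), np.int64(294)) 238 (np.int64(249), np.int64(294)) 242 (np.int64(247), np.int64(270)) 246 (np.int64(247), np.int64(270)) 250 (np.int64(248), np.int64(269)) 254 - 258 - (-0.017, 0, 0.035) [235.7 212.2]
(0.017, 0, 0.035) [281.7 212.2]
(0, 0.017, 0.035) [258.7 190.1]
(-0.008, 0, -0.02) [244.7 245.6]
(0.008, 0, -0.02) [272.9 245.6]
(0, -0.008, -0.02) [258.8 257.9]
```

>>> step_arm:
  steps:
    - [0.07,0.006,0,0,0,0,1]
    - [0.14,0.006,0,0,0,0,1]
    - [0.19,0.006,0,0,0,0,1]
    - [0.202,0.006,0,0,0,0,1]
    - [0.202,0.006,0,0,0,0,1]
    - [0.202,0.006,0,0,0,0,1]
    - [0.202,0.006,0,0,0,0,1]
    - [0.202,0.006,0,0,0,0,1]

```text
time_s: 6.7
position: [0.5631, -0.2065, 0.2213]
tcp_rot: [[0.007, 1.0, 0.0], [1.0, -0.007, -0.001], [-0.001, 0.0, -1.0]]
force: [0.1, 0.5, -1.7]
opening: 0.169
grasp_force: 30.0
```

>>> step_arm:
  steps:
    - [0,0,0,0,0,0,1]
    - [0,0,0,0,0,0,1]
    - [0,0,0,0,0,0,1]
    - [0,0,0,0,0,0,1]

```text
time_s: 7.03
position: [0.563, -0.206, 0.2211]
tcp_rot: [[0.007, 1.0, -0.0], [1.0, -0.007, 0.0], [0.0, -0.0, -1.0]]
force: [-0.4, -0.1, -2.0]
opening: 0.169
grasp_force: 30.0
```

Run:
```python
from h import *
s=read_state(); print(s['position'],np.round(s['tcp_rot'],4),s['force'])
```

```text
[ 0.5629534  -0.2059758   0.22108044] [[ 6.6e-03  1.0e+00 -1.0e-04]
 [ 1.0e+00 -6.6e-03  0.0e+00]
 [ 0.0e+00 -1.0e-04 -1.0e+00]] [-0.36392968 -0.13847591 -1.98022114]
```

>>> step_arm:
  steps:
    - [0.003,-0.004,0,0,0,0,1]
    - [0.003,-0.004,0.06,0,0,0,1]
    - [0.003,-0.004,0.11,0,0,0,1]
    - [0.003,-0.004,0.15,0,0,0,1]
    - [0.003,-0.004,0.18,0,0,0,1]
    - [0.003,-0.004,0.2,0,0,0,1]
    - [0.003,-0.004,0.22,0,0,0,1]
    - [0.003,-0.004,0.22,0,0,0,1]

```text
time_s: 7.7
position: [0.5613, -0.2045, 0.1542]
tcp_rot: [[0.006, 1.0, -0.002], [1.0, -0.006, 0.001], [0.001, -0.002, -1.0]]
force: [-0.3, 0.1, -2.1]
opening: 0.168
grasp_force: 30.0
```

>>> step_arm:
  steps:
    - [0,0,0.008,0,0,0,1]
    - [0,0,0.016,0,0,0,1]
    - [0,0,0.016,0,0,0,1]
    - [0,0,0.016,0,0,0,1]

```text
time_s: 8.03
position: [0.562, -0.2048, 0.1506]
tcp_rot: [[0.006, 1.0, 0.001], [1.0, -0.006, -0.0], [-0.0, 0.001, -1.0]]
force: [-0.8, 0.5, -1.4]
opening: 0.167
grasp_force: 30.0
```

Inside the socket with no contact force yet. Continue in small increments.

>>> step_arm:
  steps:
    - [0,0,0.007,0,0,0,1]
    - [0,0,0.013,0,0,0,1]
    - [0,0,0.02,0,0,0,1]
    - [0,0,0.02,0,0,0,1]
    - [0,0,0.02,0,0,0,1]

```text
time_s: 8.45
position: [0.5618, -0.2047, 0.1442]
tcp_rot: [[0.006, 1.0, -0.0], [1.0, -0.006, 0.0], [0.0, -0.0, -1.0]]
force: [-0.0, 0.1, -1.8]
opening: 0.167
grasp_force: 30.0
```

>>> step_arm:
  steps:
    - [0,0,0.004,0,0,0,1]
    - [0,0,0.004,0,0,0,1]
    - [0,0,0.004,0,0,0,1]

```text
time_s: 8.7
position: [0.5618, -0.2047, 0.1431]
tcp_rot: [[0.006, 1.0, 0.0], [1.0, -0.006, 0.0], [0.0, 0.0, -1.0]]
force: [-0.9, 0.2, -1.5]
opening: 0.167
grasp_force: 30.0
```

>>> step_arm:
  steps:
    - [0,0,0.0035,0,0,0,1]
    - [0,0,0.0035,0,0,0,1]
    - [0,0,0.0035,0,0,0,1]

```text
time_s: 8.95
position: [0.5619, -0.2048, 0.1422]
tcp_rot: [[0.006, 1.0, 0.0], [1.0, -0.006, -0.0], [-0.0, 0.0, -1.0]]
force: [0.2, 0.7, -1.4]
opening: 0.167
grasp_force: 30.0
```

>>> step_arm:
  steps:
    - [0,0,0.0035,0,0,0,1]
    - [0,0,0.0035,0,0,0,1]
    - [0,0,0.0035,0,0,0,1]

```text
time_s: 9.2
position: [0.5621, -0.2048, 0.1414]
tcp_rot: [[0.006, 1.0, 0.001], [1.0, -0.006, -0.0], [-0.0, 0.001, -1.0]]
force: [0.3, 0.2, 0.9]
opening: 0.168
grasp_force: 30.0
```

>>> step_arm:
  steps:
    - [0,0,0.0035,0,0,0,1]
    - [0,0,0.0035,0,0,0,1]
    - [0,0,0.0035,0,0,0,1]
    - [0,0,0.0035,0,0,0,1]

```text
time_s: 9.53
position: [0.5623, -0.205, 0.1406]
tcp_rot: [[0.006, 1.0, 0.001], [1.0, -0.006, -0.001], [-0.001, 0.001, -1.0]]
force: [-0.5, 0.2, 5.0]
opening: 0.166
grasp_force: 30.0
```

>>> step_arm:
  steps:
    - [0,0,0.004,0,0,0,1]
    - [0,0,0.004,0,0,0,1]
    - [0,0,0.004,0,0,0,1]
    - [0,0,0.004,0,0,0,1]

```text
time_s: 9.87
position: [0.5625, -0.2052, 0.1399]
tcp_rot: [[0.006, 1.0, 0.002], [1.0, -0.006, -0.001], [-0.001, 0.002, -1.0]]
force: [-1.0, 1.8, 8.0]
opening: 0.171
grasp_force: 30.0
```

>>> step_arm:
  steps:
    - [0,0,0.004,0,0,0,1]
    - [0,0,0.004,0,0,0,1]
    - [0,0,0.004,0,0,0,1]
    - [0,0,0.004,0,0,0,1]

```text
time_s: 10.2
position: [0.5629, -0.2054, 0.1395]
tcp_rot: [[0.006, 1.0, 0.003], [1.0, -0.006, -0.002], [-0.002, 0.003, -1.0]]
force: [-1.0, 0.5, 10.0]
opening: 0.171
grasp_force: 30.0
```

>>> step_arm:
  steps:
    - [0,0,0.0045,0,0,0,1]
    - [0,0,0.0045,0,0,0,1]
    - [0,0,0.0045,0,0,0,1]
    - [0,0,0.0045,0,0,0,1]

```text
time_s: 10.53
position: [0.5633, -0.2057, 0.1389]
tcp_rot: [[0.006, 1.0, 0.004], [1.0, -0.006, -0.003], [-0.003, 0.004, -1.0]]
force: [-1.2, 1.1, 13.9]
opening: 0.172
grasp_force: 30.1
```

>>> step_arm:
  steps:
    - [0,0,0.002,0,0,0,1]
    - [0,0,0.002,0,0,0,1]
    - [0,0,0.002,0,0,0,1]
    - [0,0,0.002,0,0,0,1]

```text
time_s: 10.87
position: [0.5636, -0.2059, 0.1388]
tcp_rot: [[0.006, 1.0, 0.005], [1.0, -0.006, -0.003], [-0.003, 0.005, -1.0]]
force: [-1.6, 0.1, 15.9]
opening: 0.167
grasp_force: 30.1
```

>>> step_arm:
  steps:
    - [0,0,-0.006,0,0,0,1]
    - [0,0,-0.012,0,0,0,1]
    - [0,0,-0.02,0,0,0,1]
    - [0,0,-0.028,0,0,0,1]
    - [0,0,-0.036,0,0,0,1]
    - [0,0,-0.044,0,0,0,1]
    - [0,0,-0.05,0,0,0,1]
    - [0,0,-0.05,0,0,0,1]

```text
time_s: 11.53
position: [0.5619, -0.2048, 0.1506]
tcp_rot: [[0.006, 1.0, -0.0], [1.0, -0.006, -0.0], [-0.0, -0.0, -1.0]]
force: [0.6, -0.6, -8.5]
opening: 0.167
grasp_force: 30.0
```

>>> step_arm:
  steps:
    - [0,0,-0.02,0,0,0,1]
    - [0,0,-0.05,0,0,0,1]
    - [0,0,-0.1,0,0,0,1]
    - [0,0,-0.16,0,0,0,1]
    - [0,0,-0.22,0,0,0,1]
    - [0,0,-0.27,0,0,0,1]
    - [0,0,-0.295,0,0,0,1]
    - [0,0,-0.3,0,0,0,1]

```text
time_s: 12.2
position: [0.563, -0.2053, 0.2433]
tcp_rot: [[0.006, 1.0, 0.004], [1.0, -0.006, -0.002], [-0.002, 0.004, -1.0]]
force: [0.4, -0.1, -8.2]
opening: 0.173
grasp_force: 30.0
```

Run:
```python
from h import *
s=read_state(); print(s['position'],np.round(s['tcp_rot'],4),s['force'],s['time_s'])
t=snap('top'); im=t['image']
a=cv2.resize(im[165:240,110:190],None,fx=4,fy=4,interpolation=cv2.INTER_CUBIC)
g=cv2.cvtColor(a,cv2.COLOR_RGB2GRAY); h=cv2.cvtColor(a,cv2.COLOR_RGB2HSV)
m=((h[...,2]<160)&(h[...,1]>100)).astype(np.uint8)
cs,_=cv2.findContours(m,0,1);k=max(cs,key=cv2.contourArea);e=cv2.minAreaRect(k);print(e)
u,v=110+(e[0][0]+.5)/4-.5,165+(e[0][1]+.5)/4-.5
print('block c',u,v,onz(t,u,v,.04),onz(t,u,v,.03))
```

```text
[ 0.5629674  -0.20526516  0.24332953] [[ 0.0061  1.      0.0044]
 [ 1.     -0.006  -0.0025]
 [-0.0024  0.0045 -1.    ]] [ 0.35358567 -0.13779178 -8.19616776] 12.2
((158.66766357421875, 129.19688415527344), (175.7206573486328, 169.7362823486328), 8.392925262451172)
block c 149.2919158935547 196.92422103881836 [0.56821538 0.22222175 0.04      ] [0.56960246 0.22481665 0.03      ]
```

>>> step_arm:
  steps:
    - [0.04,0,0,0,0,0,1]
    - [0.1,0,0,0,0,0,1]
    - [0.18,0.01,0,0,0,0,1]
    - [0.27,0.01,0,0,0,0,1]
    - [0.36,0.01,0,0,0,0,1]
    - [0.45,0.01,0,0,0,0,1]
    - [0.54,0.01,0,0,0,0,1]
    - [0.62,0.01,0,0,0,0,1]

```text
time_s: 12.92
position: [0.5643, -0.016, 0.2391]
tcp_rot: [[0.006, 1.0, -0.004], [1.0, -0.006, 0.002], [0.002, -0.004, -1.0]]
force: [-0.1, 0.7, -9.5]
opening: 0.17
grasp_force: 30.0
```

>>> step_arm:
  steps:
    - [0.09,0.01,0,0,0,0,1]
    - [0.18,0.01,0,0,0,0,1]
    - [0.27,0.01,0,0,0,0,1]
    - [0.35,0.01,0,0,0,0,1]
    - [0.42,0.01,0,0,0,0,1]
    - [0.47,0.01,0,0,0,0,1]
    - [0.5,0.01,0,0,0,0,1]
    - [0.51,0.01,0,0,0,0,1]

```text
time_s: 13.58
position: [0.5684, 0.1364, 0.2394]
tcp_rot: [[0.004, 1.0, -0.003], [1.0, -0.004, 0.001], [0.001, -0.003, -1.0]]
force: [-0.1, -0.5, -10.0]
opening: 0.167
grasp_force: 30.0
```

>>> step_arm:
  steps:
    - [0,0,0,0,0,0,1]
    - [0,0,0,0,0,0,1]
    - [0,0,0,0,0,0,1]
    - [0,0,0,0,0,0,1]
    - [0,0,0,0,0,0,1]
    - [0,0,0,0,0,0,1]

```text
time_s: 14.08
position: [0.57, 0.1336, 0.2407]
tcp_rot: [[0.007, 1.0, 0.0], [1.0, -0.007, 0.0], [0.0, 0.0, -1.0]]
force: [-0.3, 0.5, -9.3]
opening: 0.168
grasp_force: 30.0
```

Run:
```python
from h import *
s=read_state(); w=snap('wrist'); save(cv2.resize(w['image'][20:320,100:420],None,fx=2,fy=2),'w4.png')
print(s['position'],np.round(s['tcp_rot'],4),s['force'],s['time_s'])
for p in [(.571,.2245,.04),(.571-.0245,.2245,.04),(.571+.0245,.2245,.04),(.571,.249,.04)]: print(p,proj(w,s,p).round(1),((proj(w,s,p)-[100,20])*2).round(0))
```

```text
[0.5699872 0.1336494 0.2407044] [[ 7.2e-03  1.0e+00  0.0e+00]
 [ 1.0e+00 -7.2e-03  2.0e-04]
 [ 2.0e-04  0.0e+00 -1.0e+00]] [-0.25685039  0.51470999 -9.25735595] 14.0833
(0.571, 0.2245, 0.04) [258.9  95.7] [318. 151.]
(0.5465, 0.2245, 0.04) [239.   95.9] [278. 152.]
(0.5954999999999999, 0.2245, 0.04) [278.8  95.7] [358. 151.]
(0.571, 0.249, 0.04) [258.8  76.2] [318. 112.]
```

View pics/w4.png

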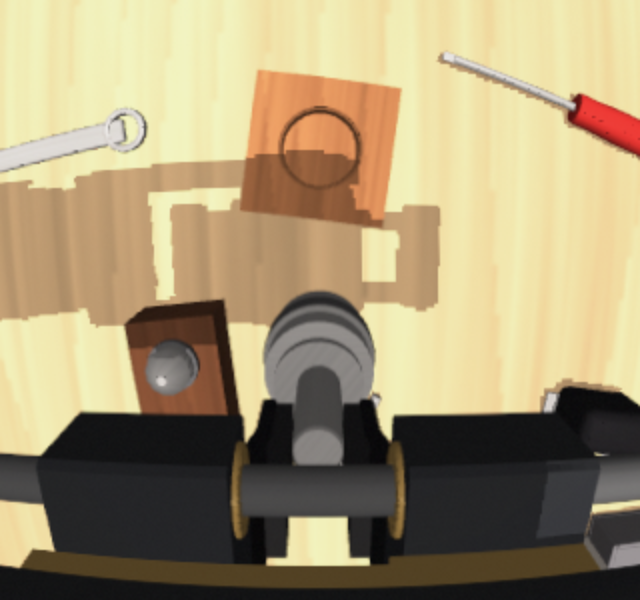

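Wrist view: the empty hole is at crop (320,148), radius about 41, the chuck hangs from the arbor with its sleeve spanning columns 264–375, and the countersink is still in the rack.

```bash
cat > hole.py <<'E'
from h import *
s=read_state(); w=snap('wrist'); im=w['image']
g=cv2.cvtColor(cv2.resize(im,None,fx=4,fy=4,interpolation=cv2.INTER_CUBIC),cv2.COLOR_RGB2GRAY).astype(float)
g=cv2.GaussianBlur(g,(0,0),2); bh=cv2.morphologyEx(g,cv2.MORPH_BLACKHAT,np.ones((21,21)))
c=proj(w,s,[.5723,.2266,.04]); pts=[]
for a in np.radians(np.arange(0,360,3)):
    rr=np.arange(15,26,.1); x=((c[0]+rr*np.cos(a)+.5)*4-.5); y=((c[1]+rr*np.sin(a)+.5)*4-.5)
    v=bh[y.round().astype(int),x.round().astype(int)]; i=v.argmax()
    if v[i]>8: pts.append([c[0]+rr[i]*np.cos(a),c[1]+rr[i]*np.sin(a)])
pts=np.array(pts,np.float32); e=cv2.fitEllipse(pts)
d=np.linalg.norm(pts-e[0],axis=1); k=abs(d-np.median(d))<1.2; e=cv2.fitEllipse(pts[k])
print(len(pts),k.sum(),e,'hole',onz(w,*e[0],.04,s).round(4))
P=np.array(s['position']);R=np.array(s['tcp_rot']);print(P)
for z in (.067,.087):
    q=np.array([proj(w,s,P+R@[.024*np.cos(a),.024*np.sin(a),z]) for a in np.linspace(0,6.28,60)])
    print('sleeve',z,((q.min(0)-[100,20])*2).round(0),((q.max(0)-[100,20])*2).round(0))
q=np.array([proj(w,s,P+R@[.017*np.cos(a),.017*np.sin(a),.035]) for a in np.linspace(0,6.28,60)])
print('collar',((q.min(0)-[100,20])*2).round(0),((q.max(0)-[100,20])*2).round(0))
E
python3 hole.py
```

```text
120 119 ((259.66339111328125, 94.2324447631836), (38.0183219909668, 38.18677520751953), 113.6087417602539) hole [0.5719 0.2263 0.04  ]
[0.56995978 0.13373844 0.24069831]
sleeve 0.067 [261. 303.] [374. 411.]
sleeve 0.087 [265. 293.] [370. 394.]
collar [272. 340.] [363. 426.]
```

>>> step_arm:
  steps:
    - [0.05,0.002,0,0,0,0,1]
    - [0.12,0.002,0,0,0,0,1]
    - [0.19,0.002,0,0,0,0,1]
    - [0.25,0.002,0,0,0,0,1]
    - [0.29,0.002,0,0,0,0,1]
    - [0.307,0.002,0,0,0,0,1]
    - [0.307,0.002,0,0,0,0,1]
    - [0.307,0.002,0,0,0,0,1]

```text
time_s: 14.85
position: [0.5709, 0.2254, 0.2405]
tcp_rot: [[0.005, 1.0, -0.001], [1.0, -0.005, -0.002], [-0.002, -0.0, -1.0]]
force: [0.1, 0.1, -9.0]
opening: 0.167
grasp_force: 30.0
```

>>> step_arm:
  steps:
    - [0,0,0,0,0,0,1]
    - [0,0,0,0,0,0,1]
    - [0,0,0,0,0,0,1]
    - [0,0,0,0,0,0,1]
    - [0,0,0,0,0,0,1]
    - [0,0,0,0,0,0,1]

```text
time_s: 15.35
position: [0.5711, 0.226, 0.2406]
tcp_rot: [[0.006, 1.0, -0.0], [1.0, -0.006, -0.0], [-0.0, -0.0, -1.0]]
force: [0.4, 0.2, -9.6]
opening: 0.167
grasp_force: 30.0
```

Run:
```python
from h import *
s=read_state(); print(s['position'],np.round(s['tcp_rot'],4),s['force'])
```

```text
[0.57108717 0.22598349 0.24064215] [[ 6.5e-03  1.0e+00 -1.0e-04]
 [ 1.0e+00 -6.5e-03 -2.0e-04]
 [-2.0e-04 -1.0e-04 -1.0e+00]] [ 0.37742257  0.23089781 -9.63510886]
```

>>> step_arm:
  steps:
    - [0,0,0.03,0,0,0,1]
    - [0,0,0.08,0,0,0,1]
    - [0,0,0.13,0,0,0,1]
    - [0,0,0.18,0,0,0,1]
    - [0,0,0.22,0,0,0,1]
    - [0,0,0.24,0,0,0,1]
    - [0,0,0.24,0,0,0,1]
    - [0,0,0.24,0,0,0,1]

```text
time_s: 16.02
position: [0.5711, 0.2264, 0.1684]
tcp_rot: [[0.006, 1.0, -0.001], [1.0, -0.006, -0.0], [-0.0, -0.001, -1.0]]
force: [-0.2, -0.8, -8.3]
opening: 0.164
grasp_force: 30.0
```

>>> step_arm:
  steps:
    - [0,0,0.008,0,0,0,1]
    - [0,0,0.016,0,0,0,1]
    - [0,0,0.024,0,0,0,1]
    - [0,0,0.032,0,0,0,1]
    - [0,0,0.032,0,0,0,1]
    - [0,0,0.032,0,0,0,1]

```text
time_s: 16.52
position: [0.5709, 0.2263, 0.159]
tcp_rot: [[0.006, 1.0, -0.0], [1.0, -0.006, -0.0], [-0.0, -0.0, -1.0]]
force: [-0.8, -0.2, -8.6]
opening: 0.172
grasp_force: 30.0
```

>>> step_arm:
  steps:
    - [0,0,0.008,0,0,0,1]
    - [0,0,0.016,0,0,0,1]
    - [0,0,0.024,0,0,0,1]
    - [0,0,0.024,0,0,0,1]
    - [0,0,0.024,0,0,0,1]

```text
time_s: 16.93
position: [0.5708, 0.2262, 0.1515]
tcp_rot: [[0.006, 1.0, -0.001], [1.0, -0.006, -0.0], [-0.0, -0.001, -1.0]]
force: [-0.1, -0.3, -9.7]
opening: 0.166
grasp_force: 30.0
```

>>> step_arm:
  steps:
    - [0,0,0.007,0,0,0,1]
    - [0,0,0.014,0,0,0,1]
    - [0,0,0.02,0,0,0,1]
    - [0,0,0.02,0,0,0,1]
    - [0,0,0.02,0,0,0,1]

```text
time_s: 17.35
position: [0.5709, 0.2263, 0.1456]
tcp_rot: [[0.006, 1.0, -0.001], [1.0, -0.006, -0.0], [-0.0, -0.001, -1.0]]
force: [0.4, -0.5, -8.8]
opening: 0.163
grasp_force: 30.0
```

Entering freely. Home is expected at about 0.139.

>>> step_arm:
  steps:
    - [0,0,0.005,0,0,0,1]
    - [0,0,0.01,0,0,0,1]
    - [0,0,0.015,0,0,0,1]
    - [0,0,0.015,0,0,0,1]
    - [0,0,0.015,0,0,0,1]

```text
time_s: 17.77
position: [0.5709, 0.2263, 0.1411]
tcp_rot: [[0.006, 1.0, -0.0], [1.0, -0.006, -0.0], [-0.0, -0.0, -1.0]]
force: [-0.8, -0.3, -9.1]
opening: 0.164
grasp_force: 30.0
```

>>> step_arm:
  steps:
    - [0,0,0.004,0,0,0,1]
    - [0,0,0.004,0,0,0,1]
    - [0,0,0.004,0,0,0,1]

```text
time_s: 18.02
position: [0.571, 0.2263, 0.1401]
tcp_rot: [[0.006, 1.0, -0.0], [1.0, -0.006, -0.0], [-0.0, -0.0, -1.0]]
force: [-0.1, 0.4, -8.5]
opening: 0.166
grasp_force: 30.0
```

>>> step_arm:
  steps:
    - [0,0,0.003,0,0,0,1]
    - [0,0,0.003,0,0,0,1]
    - [0,0,0.003,0,0,0,1]

```text
time_s: 18.27
position: [0.5714, 0.2264, 0.1396]
tcp_rot: [[0.006, 1.0, 0.001], [1.0, -0.006, 0.0], [0.0, 0.001, -1.0]]
force: [0.4, -0.7, -7.7]
opening: 0.17
grasp_force: 30.0
```

>>> step_arm:
  steps:
    - [0,0,0.003,0,0,0,1]
    - [0,0,0.003,0,0,0,1]
    - [0,0,0.003,0,0,0,1]

```text
time_s: 18.52
position: [0.5719, 0.2264, 0.1394]
tcp_rot: [[0.006, 1.0, 0.002], [1.0, -0.006, 0.0], [0.0, 0.002, -1.0]]
force: [-0.2, -0.6, -0.6]
opening: 0.168
grasp_force: 30.0
```

>>> step_arm:
  steps:
    - [0,0,0.003,0,0,0,1]
    - [0,0,0.003,0,0,0,1]
    - [0,0,0.003,0,0,0,1]

```text
time_s: 18.77
position: [0.5724, 0.2266, 0.1393]
tcp_rot: [[0.006, 1.0, 0.004], [1.0, -0.006, 0.001], [0.001, 0.004, -1.0]]
force: [-0.5, -0.4, 5.3]
opening: 0.169
grasp_force: 30.0
```

Stiff contact at the expected height, so it is home. Take the load off and let go.

>>> step_arm:
  steps:
    - [0,0,-0.003,0,0,0,1]
    - [0,0,-0.003,0,0,0,1]
    - [0,0,-0.003,0,0,0,0.4]
    - [0,0,-0.003,0,0,0,0.3]
    - [0,0,-0.003,0,0,0,0]
    - [0,0,-0.003,0,0,0,-0.2]
    - [0,0,-0.003,0,0,0,-0.2]
    - [0,0,-0.003,0,0,0,-0.2]

```text
time_s: 19.43
position: [0.5709, 0.2263, 0.138]
tcp_rot: [[0.006, 1.0, -0.0], [1.0, -0.006, -0.0], [-0.0, -0.0, -1.0]]
force: [-0.4, 0.1, 0.5]
opening: 0.529
grasp_force: 0.0
```

>>> step_arm:
  steps:
    - [0,0,-0.02,0,0,0,-0.3]
    - [0,0,-0.06,0,0,0,-0.3]
    - [0,0,-0.12,0,0,0,-0.3]
    - [0,0,-0.2,0,0,0,-0.3]
    - [0,0,-0.3,0,0,0,-0.3]
    - [0,0,-0.4,0,0,0,-0.3]
    - [0,0,-0.43,0,0,0,-0.3]
    - [0,0,-0.43,0,0,0,-0.3]

```text
time_s: 20.1
position: [0.5731, 0.2268, 0.2712]
tcp_rot: [[0.006, 1.0, 0.008], [1.0, -0.006, 0.002], [0.002, 0.008, -1.0]]
force: [-0.0, 0.4, -0.1]
opening: 0.65
grasp_force: 0.0
```

>>> step_arm:
  steps:
    - [-0.1,0,0,0,0,0,-0.3]
    - [-0.2,0,0,0,0,0,-0.3]
    - [-0.27,0,0,0,0,0,-0.3]
    - [-0.3,0,0,0,0,0,-0.3]
    - [-0.3,0,0,0,0,0,-0.3]
    - [-0.3,0,0,0,0,0,-0.3]

```text
time_s: 20.6
position: [0.57, 0.1365, 0.2663]
tcp_rot: [[0.007, 1.0, -0.002], [1.0, -0.007, 0.001], [0.001, -0.002, -1.0]]
force: [-1.0, -1.0, 0.2]
opening: 0.647
grasp_force: 0.0
```

Run:
```python
from h import *
s=read_state(); w=snap('wrist'); si=snap('side')
a=cv2.resize(w['image'][0:250,100:420],(480,375)); b=cv2.resize(si['image'][230:345,190:290],(320,368))
im=np.zeros((375,800,3),np.uint8); im[:,:480]=a; im[:368,480:]=b; save(im,'fin.png')
print(s['position'],s['time_s'],s['force'])
x,y=.572,.2263
for p in [(x,y,.126),(x,y,.092)]: print(p,((proj(w,s,p)-[100,0])*1.5).round(0))
```

```text
[0.57004791 0.13653073 0.26630286] 20.6 [-1.00034579 -0.98221577  0.17391493]
(0.572, 0.2263, 0.126) [240. 142.]
(0.572, 0.2263, 0.092) [240. 144.]
```

View pics/fin.png

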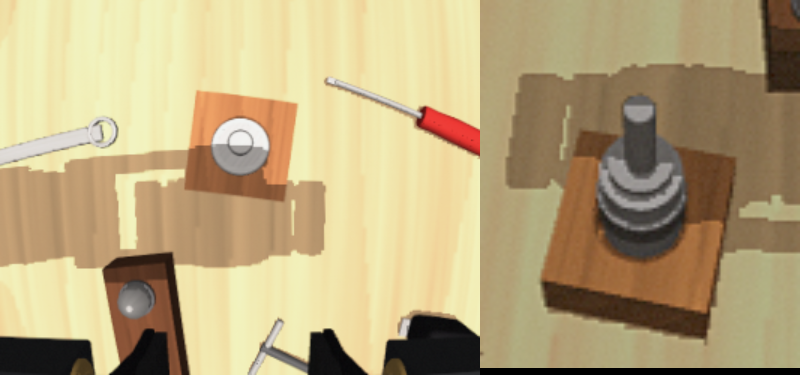

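The last views show the pair upright in the park block's hole (wrist crop (240,143), where predicted), with the arbor concentric in the chuck and the gripper clear of everything.

```bash
python3 -c "
from rig import *
print(hand_in())"
```

```text
the job is handed in; nothing more can be done
None
```

The arbor was pressed into the chuck with about 16–18 N, lifted out holding only the arbor, and set down upright and home in the empty block; I let go and handed the job in at about 20.6 s, with no verdict shown.

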